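# Turn the jar carousel so the red-lidded jar faces the customer

## Task

On the shop counter, gently turn the wooden turntable by pushing the pegs that stand on its rim, until the jar with the red lid stands squarely behind the pink price tag, facing the customers; then leave it at rest. Only push with the fingers: do not touch, lift or knock over any jar, and leave the green tea box where it stands.

Things in the scene. Friction and masses are not known exactly. Their poses are not given: they have to be found in the camera images.
- stand: fixed foot of the turntable: dark steel disc 210 mm across and 12 mm high, with a flat arm along its own +x that carries the pink price tag. Origin: on the turning axis, on the counter (z = 0). Its +x axis points from the turning axis towards the price tag (roughly away from the robot, the customers' side): the red-lidded jar must end on this line, on the tag's side of the axis
- price_tag (a point): centre of the pink price tag, a tilted pink plate 70 mm wide whose top is 52 mm above the counter, fixed on the stand 186 mm from the turning axis, outside the disc
- turntable: round wooden disc, 274 mm across, 20 mm thick, top 40 mm above the counter. Turns endlessly either way about the vertical; needs about 2 N at a peg and stops at once when not pushed. Origin: on its axis at its underside (z = 20 mm); turns with the disc. Six pegs stand 125 mm from the axis, at 0, 60, 120, 180, 240, 300 degrees from its own x axis, anticlockwise from above
- peg_mid (a point): half-way up (z = 65 mm) one of the six alike rim pegs, the one at 0 degrees: upright, dark wood, 12 mm thick, from 40 to 90 mm above the counter. The jars stand inside the ring of pegs, reach 100 mm above the counter and leave 22 mm between their outer edge and the pegs' inner side
- jar_red_mid (a point): centre (half-way up, z = 70 mm) of the red-lidded jar: amber glass with a paper label and a red screw lid, 50 mm across, 60 mm tall, about 160 g, standing loose on the turntable about 72 mm from its axis
- jar_black_mid (a point): centre (half-way up, z = 70 mm) of the black-lidded jar: amber glass with a paper label and a black screw lid, 50 mm across, 60 mm tall, about 160 g, standing loose on the turntable about 72 mm from its axis
- jar_white_mid (a point): centre (half-way up, z = 70 mm) of the white-lidded jar: amber glass with a paper label and a white screw lid, 50 mm across, 60 mm tall, about 160 g, standing loose on the turntable about 72 mm from its axis
- jar_green_mid (a point): centre (half-way up, z = 70 mm) of the green-lidded jar: amber glass with a paper label and a green screw lid, 50 mm across, 60 mm tall, about 160 g, standing loose on the turntable about 72 mm from its axis
- tea_box_mid (a point): centre of the green tea carton, 50 x 70 x 75 mm tall, standing loose on the counter to the robot's right of the turntable
Not all that is in view belongs to the job. What is shaped like the part that bears jar_red_mid but purple is not meant. What is shaped like the part that bears jar_white_mid but purple is not meant.

How it is judged:
At the end, for the whole second after the job is handed in: The red-lidded jar's centre is within 12 mm sideways of the line from the turning axis to the price tag, on the tag's side; the turntable is at rest (below 0.05 rad/s); all four jars stand upright (within 0.1 rad) on the disc, 50 to 95 mm from its axis; the tea box is within 15 mm of where it was (x of jar_red_mid in the frame of stand above 0.05 m and y of jar_red_mid in the frame of stand between -0.012 and 0.012 m and angular speed of turntable below 0.05 rad/s and horizontal distance between jar_red_mid and turntable between 0.05 and 0.095 m and angle between each of jar_red_mid, jar_black_mid, jar_white_mid, jar_green_mid's own z axis and vertical below 0.1 rad and height (world z) of jar_red_mid between 0.062 and 0.078 m and horizontal distance between jar_black_mid and turntable between 0.05 and 0.095 m and height (world z) of jar_black_mid between 0.062 and 0.078 m and horizontal distance between jar_white_mid and turntable between 0.05 and 0.095 m and height (world z) of jar_white_mid between 0.062 and 0.078 m and horizontal distance between jar_green_mid and turntable between 0.05 and 0.095 m and height (world z) of jar_green_mid between 0.062 and 0.078 m and distance of tea_box_mid from where it was at the start of the episode below 0.015 m); the robot touches nothing.
It fails at once if the robot touches a jar (more than 0.3 N) (contact force between any of the fingers, the arm and jar_red above 0.3 N or contact force between any of the fingers, the arm and jar_black above 0.3 N or contact force between any of the fingers, the arm and jar_white above 0.3 N or contact force between any of the fingers, the arm and jar_green above 0.3 N).
It fails at once if a jar is lifted more than 15 mm or tipped more than 0.35 rad (height (world z) of any of jar_red_mid, jar_black_mid, jar_white_mid, jar_green_mid above 0.085 m or angle between any of jar_red_mid, jar_black_mid, jar_white_mid, jar_green_mid's own z axis and vertical above 0.35 rad).
It fails at once if the turntable is whipped round faster than 3 rad/s (angular speed of turntable above 3 rad/s).
It fails at once if the tea box is shifted more than 20 mm (distance of tea_box_mid from where it was at the start of the episode above 0.02 m).
It also fails if it takes over 51 s, if anything falls off the work surface, if the arm or the gripper's body presses on something with over 40 N, if the wrist force passes 120 N, or if a joint passes its speed limit or range.

## Robot

A 6-joint arm with a two-finger parallel gripper is mounted at the origin on the work surface. World frame = base frame: x ahead of the robot, y to its left, z up, the work surface at z = 0. Lengths are in m, angles in rad, forces in N, time in s.
With the tool pointing down it reaches from about 0.25 to 0.775 m from the base axis. Payload 4 kg.
Tool frame: the origin (TCP) lies at the centre of the arm's flange, where the gripper is bolted on; the fingertips stand 199 mm ahead of it and the grasp point (between the pads) lies 180 mm ahead of it (robot.tcp_to_tips is the z of the fingertips in the tool frame, in m); z points along the fingers, y is the line along which they close (so a half turn about z gives the same grasp; the last joint's range is limited). The gripper opens to 94 mm and grips with 3 to 60 N. Pads are 16 mm wide; open, the fingers measure 119 mm over their backs; the gripper's body (75 mm by 177 mm) begins 78 mm behind the grasp point.
Start: joints at [1.24, 0.087, 1.371, -0, 1.684, -0.103], TCP at [0.124, 0.536, 0.405] pointing down, gripper open.
Joint ranges: [-3.1, 3.1], [-0.76, 2.03], [0.27, 2.55], [-1.08, 4.22], [0.17, 2.65], [-2.57, 2.57]. Speed limits (rad/s): [2.79, 2.79, 3.14, 3.14, 3.14, 3.14].

## Interface

Orientations are given as [roll, pitch, yaw] about the fixed x, y, z axes, in that order (R = Rz(yaw) Ry(pitch) Rx(roll)).
In Python, from bench import robot gives the robot as it stands.
- The arm moves only by the tool play_rows, never from a script. Its arguments are lists of equal length, an entry for each row: "translation": the shift along the tool's x, y, z scaled (see below), a list of three; "twist": the turn, a rotation vector about the tool's x, y, z scaled (see below), a list of three; "gripper": the opening, from -1 (shut) to 1 (fully open). A call has 1 to 8 rows; each row shifts and turns the commanded pose from where the row before left it, along the tool's axes as they then stand; what a row does not reach is not made up. The controller multiplies each number of a shift by 0.04 m and each number of a turn by 0.1 rad. A row lasts 1/10 s, in which the tool goes at most 50 mm and 8.59 degrees, less where a joint would pass 70% of its speed; a pose out of reach is approached as far as the arm can. A call with a number of a shift or a turn outside -1 to 1 is refused whole. A call with a gripper value outside its range is refused whole. The fingers move at their own pace and stop on an object; the grip force is fixed at half the most. Time passes only in rows, so rows that do not move let the fingers close. It gives the time, the measured TCP pose, the force, the opening and the grip force at its end, in the units of the state.
- robot.get_obs(): the state, without advancing time (a new reading comes with each control period).
- robot.snapshot(name): name is "side" or "top" or "wrist"; returns the picture (384x512x3 uint8, red, green, blue); there is no depth.
- robot.camera_model(name): a dict with "camera_matrix" (3x3 intrinsics, pixels), "rvec" (rotation vector, rad) and "tvec" (3), from world to camera coordinates, as OpenCV has them. Camera axes: x right, y down, z forward; pixel columns grow to the right and rows downward; lengths in m; the calibration is good to about 2 mm. A picture is of the moment at which its call begins: read the wrist's pose just before it. camera_model takes no time and is no camera call; for the wrist camera it gives the pose at the moment of the call.
- robot.close_job(): hands the job in; it is judged then, once.
Trained networks look in the newest picture that a camera, given by its name, has taken for a name from the list of things; names that differ only in an ending like _2 or _b are one class to them, and where a whole thing is asked for, a point or a joint stands for the part that bears it (a point fixed in the world has none). Each returns a list of dicts, best first, with "score" (0 to 1); they miss things now and then, are a little off and sometimes report something else, mostly with a low value. They report only what shows in the picture. A call takes as long as a camera call. They do not tell look-alikes from the thing itself.
- robot.recognise(name, camera): "centre" ([x, y, z] in m, in world coordinates, good to about 4 mm: the middle of the surface that is visible of it).
- robot.spot_point(name, camera): "centre" ([x, y, z] in m, in world coordinates, good to about 4 mm: a listed point, or the origin of a listed thing).
The state is a dict: "time": time; "joint_positions": joint angles; "qvel": joint speeds; "joint_torque": joint torques, N m; "tool_pos": TCP position; "ee_rot": TCP orientation; "wrist_force": force on the tool from outside, world axes, zero at the start; "wrist_torque": the same for the moment, N m; "width": finger opening in m; "finger_force": force on a finger pad.
Only numpy, scipy, OpenCV 4.12 (cv2) and the standard library are available. Lean on these libraries where they do the work, as an engineer would, in place of code of your own. Each camera call takes 0.05 s, during which the arm holds its last target. There are 200 camera calls.

## Working session

There is one attempt and no reset: what is moved stays moved. The work goes in short steps, Python scripts to look and compute and a tool call to move; the robot and the scene stay as the last step left them, time stands still between calls to the robot, and variables do not carry over. Pictures are saved under pics/ and viewed, at most 10 in all, crops included, and the job is handed in when it is done.

Besides the shell and the picture viewer there is one more tool, called after ">>>" by a JSON object that holds its "name" and its "arguments". play_rows: Moves the arm, as the interface text tells. Its arguments: {"type":"object","properties":{"translation":{"type":"array","items":{"type":"array","items":{"type":"number","minimum":-1,"maximum":1}}},"twist":{"type":"array","items":{"type":"array","items":{"type":"number","minimum":-1,"maximum":1}}},"gripper":{"type":"array","items":{"type":"number"}}},"required":["translation","twist","gripper"]}

```bash
mkdir -p pics; ls; python3 - <<'E'
from bench import robot
import cv2,numpy as np
ims={}
for c in("top","side"):
    im=robot.snapshot(c); cv2.imwrite(f"pics/{c}0.png",im[:,:,::-1])
    for n in("stand","turntable","price_tag","peg_mid","jar_red_mid","jar_black_mid","jar_white_mid","jar_green_mid","tea_box_mid"):
        print(c,n,[(np.round(d["centre"],3).tolist(),round(d["score"],2)) for d in robot.spot_point(n,c)][:6])
o=robot.get_obs();print(o["time"],o["tool_pos"],o["ee_rot"],o["width"])
E
```

```text
pics
top stand [([0.548, 0.004, 0.02], 0.69)]
top turntable [([0.548, 0.004, 0.021], 0.88)]
top price_tag [([0.735, -0.035, 0.031], 0.59)]
top peg_mid [([0.667, -0.032, 0.064], 0.69)]
top jar_red_mid [([0.526, -0.063, 0.072], 0.83), ([0.529, -0.244, 0.029], 0.57)]
top jar_black_mid [([0.616, -0.019, 0.073], 0.85)]
top jar_white_mid [([0.564, 0.069, 0.069], 0.51), ([0.5, 0.261, 0.029], 0.51)]
top jar_green_mid [([0.481, 0.024, 0.065], 0.77)]
top tea_box_mid [([0.586, -0.405, 0.036], 0.77)]
side stand []
side turntable [([0.548, 0.006, 0.019], 0.61)]
side price_tag [([0.731, -0.045, 0.032], 0.83)]
side peg_mid [([0.668, -0.032, 0.063], 0.88)]
side jar_red_mid [([0.53, -0.245, 0.029], 0.86), ([0.531, -0.07, 0.072], 0.69)]
side jar_black_mid [([0.617, -0.02, 0.067], 0.75)]
side jar_white_mid [([0.568, 0.071, 0.068], 0.87), ([0.507, 0.26, 0.03], 0.58)]
side jar_green_mid [([0.484, 0.027, 0.07], 0.7)]
side tea_box_mid [([0.587, -0.403, 0.038], 0.8)]
1.0 [0.12421528 0.53579045 0.40471381] [3.14146091e+00 2.51412397e-05 2.91382016e+00] 0.09390197174533108
```

View pics/top0.png

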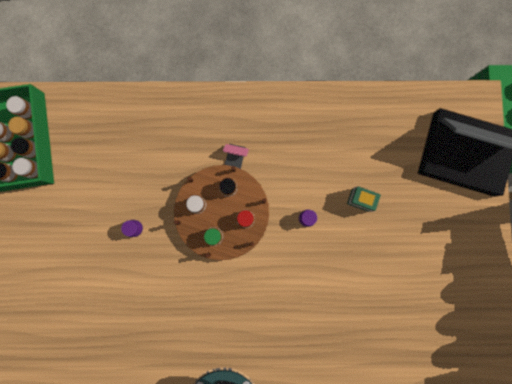

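View pics/side0.png

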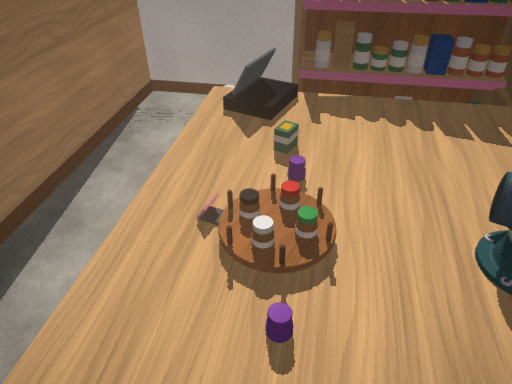

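Red-lidded jar: top image (245,218), on the turntable. The look-alikes at (308,218) and (132,228) are purple and stand on the counter, so they are not meant. Axis ≈ (0.548, 0.005), tag at −13.7°, red jar at about −105°, so it needs about +92° anticlockwise. I'll push the peg at −137° with shut fingers.

>>> {"name": "play_rows", "arguments": {"translation": [[-0.69,-0.8,0],[-0.69,-0.8,0],[-0.69,-0.8,0],[-0.69,-0.8,0],[-0.69,-0.8,0],[-0.69,-0.8,0],[-0.69,-0.8,0],[-0.69,-0.8,0]], "twist": [[0,0,0],[0,0,0],[0,0,0],[0,0,0],[0,0,0],[0,0,0],[0,0,0],[0,0,0]], "gripper": [-1,-1,-1,-1,-1,-1,-1,-1]}}

```text
time: 1.8
tool_pos: [0.2817, 0.235, 0.405]
ee_rot: [3.141, 0.001, 2.914]
wrist_force: [1.1, -0.2, -0.3]
width: 0.0333
finger_force: 0.0
```

```bash
python3 - <<'E'
import cv2
im=cv2.imread("pics/top0.png")
cv2.imwrite("pics/crop0.png",cv2.resize(im[130:280,110:330],None,fx=3.6,fy=3.6,interpolation=cv2.INTER_CUBIC))
E
```

```text
(no output)
```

View pics/crop0.png

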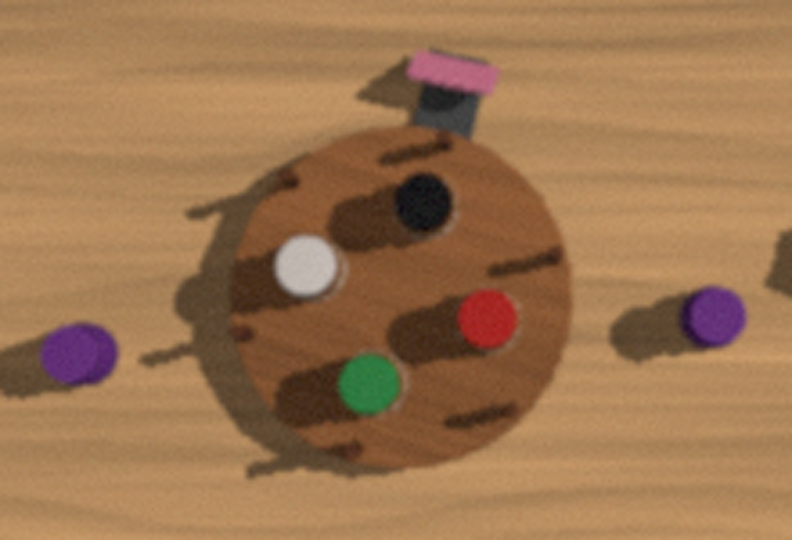

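The crop confirms the scene: the red lid is at crop (488,320), on the disc. The peg to push is at crop (515,410), and the purple jars stand off the disc.

>>> {"name": "play_rows", "arguments": {"translation": [[-0.69,-0.8,0],[-0.69,-0.8,0],[-0.69,-0.8,0],[-0.69,-0.8,0],[-0.69,-0.8,0],[-0.69,-0.8,0],[-0.69,-0.8,0],[-0.69,-0.8,0]], "twist": [[0,0,0],[0,0,0],[0,0,0],[0,0,0],[0,0,0],[0,0,0],[0,0,0],[0,0,0]], "gripper": [-1,-1,-1,-1,-1,-1,-1,-1]}}

```text
time: 2.6
tool_pos: [0.4391, -0.0645, 0.4049]
ee_rot: [3.141, 0.001, 2.913]
wrist_force: [-0.1, 0.0, 0.2]
width: 0.0002
finger_force: 0.0
```

>>> {"name": "play_rows", "arguments": {"translation": [[0,0,0],[0,0,0],[0,0,0],[0,0,0],[0,0,0],[0,0,0],[0,0,0],[0,0,0]], "twist": [[0,0,1],[0,0,1],[0,0,1],[0,0,1],[0,0,1],[0,0,1],[0,0,1],[0,0,1]], "gripper": [-1,-1,-1,-1,-1,-1,-1,-1]}}

```text
time: 3.4
tool_pos: [0.4387, -0.0627, 0.4048]
ee_rot: [3.141, 0.0, 2.11]
wrist_force: [0.1, -0.2, 0.6]
width: 0.0003
finger_force: 0.0
```

```bash
python3 - <<'E'
from bench import robot
import cv2,numpy as np
im=robot.snapshot("wrist"); cv2.imwrite("pics/w1.png",im[:,:,::-1])
for n in("turntable","peg_mid","price_tag","jar_red_mid","jar_green_mid"):
    print(n,[(np.round(d["centre"],3).tolist(),round(d["score"],2)) for d in robot.spot_point(n,"wrist")][:6])
o=robot.get_obs();print(o["time"],o["tool_pos"],o["ee_rot"],o["joint_positions"])
E
```

```text
turntable [([0.548, 0.006, 0.021], 0.85)]
peg_mid [([0.662, -0.033, 0.058], 0.57)]
price_tag [([0.726, -0.037, 0.03], 0.64)]
jar_red_mid [([0.528, -0.07, 0.069], 0.67), ([0.528, -0.246, 0.029], 0.66)]
jar_green_mid [([0.474, 0.025, 0.07], 0.66), ([0.528, -0.068, 0.068], 0.27)]
3.7 [ 0.43876864 -0.06270637  0.40468242] [ 3.14146741e+00 -7.46031514e-06  2.11521705e+00] [-2.70035838e-01 -1.53547733e-01  1.60445481e+00  9.69093529e-05
  1.69060505e+00 -8.14444975e-01]
```

View pics/w1.png

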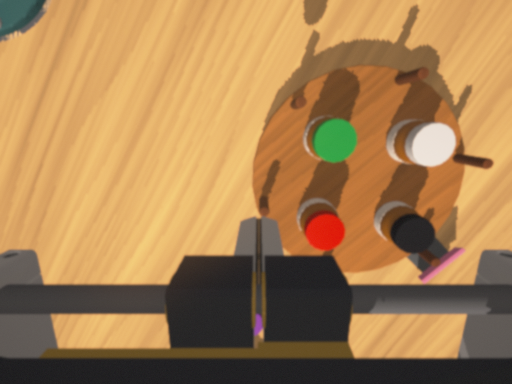

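```bash
python3 - <<'E'
from bench import robot
import cv2,numpy as np
a=np.radians(-137.2)
P=np.array([[.548+.125*np.cos(a),.005+.125*np.sin(a),z] for z in(.09,.04)]+[[.4388,-.0627,.206],[.4388,-.0627,.06]])
print(P[0])
for c in("wrist","top"):
    m=robot.camera_model(c)
    print(c,cv2.projectPoints(P,np.array(m["rvec"]),np.array(m["tvec"]),np.array(m["camera_matrix"]),None)[0][:,0].round(1).tolist())
E
```

```text
[ 0.45628377 -0.07993016  0.09      ]
wrist [[262.9, 208.2], [262.3, 196.3], [257.1, 227.3], [257.6, 181.9]]
top [[250.1, 244.7], [250.1, 244.2], [243.1, 253.3], [244.0, 250.8]]
```

The projected peg matches the wrist picture at (263,208). I'll back off a little, then descend on its clockwise side.

>>> {"name": "play_rows", "arguments": {"translation": [[0.2,0,0.4],[0,0,0.46],[0,0,0.46],[0,0,0.46],[0,0,0.46],[0,0,0.46],[0,0,0.46],[0,0,0.46]], "twist": [[0,0,0],[0,0,0],[0,0,0],[0,0,0],[0,0,0],[0,0,0],[0,0,0],[0,0,0]], "gripper": [-1,-1,-1,-1,-1,-1,-1,-1]}}

```text
time: 4.5
tool_pos: [0.4346, -0.0558, 0.2592]
ee_rot: [3.141, 0.0, 2.115]
wrist_force: [0.2, -0.0, -0.6]
width: 0.0006
finger_force: 0.0
```

>>> {"name": "play_rows", "arguments": {"translation": [[-0.15,0,0],[-0.15,0,0],[-0.15,0,0],[-0.15,0,0],[-0.2,0,0],[-0.25,0,0],[-0.25,0,0],[-0.2,0,0]], "twist": [[0,0,-0.46],[0,0,-0.46],[0,0,-0.46],[0,0,-0.46],[0,0,-0.61],[0,0,-0.77],[0,0,-0.77],[0,0,-0.61]], "gripper": [-1,-1,-1,-1,-1,-1,-1,-1]}}

```text
time: 5.3
tool_pos: [0.4748, -0.1, 0.2596]
ee_rot: [-3.141, -0.002, 2.577]
wrist_force: [-2.6, -0.2, 0.9]
width: 0.0004
finger_force: 0.9
```

```bash
cat > m.py <<'E'
from bench import robot
import cv2,numpy as np,sys
C=np.array([.548,.005]); a0=np.degrees(np.arctan2(-.045,.185))
o=robot.get_obs();p=o["tool_pos"][:2]-C
print(o["time"],"finger",np.degrees(np.arctan2(p[1],p[0])),np.hypot(*p),"yaw",np.degrees(o["ee_rot"][2]),o["joint_positions"][5],o["wrist_force"])
for c in sys.argv[2:]:
    im=robot.snapshot(c); cv2.imwrite(f"pics/{c}{sys.argv[1]}.png",im[:,:,::-1])
    for n in("jar_red_mid","jar_black_mid","jar_white_mid","jar_green_mid","price_tag"):
        for d in robot.spot_point(n,c):
            q=np.array(d["centre"][:2])-C
            if np.hypot(*q)<.2: print(c,n,"ang",np.degrees(np.arctan2(q[1],q[0])).round(1),"r",np.hypot(*q).round(3),round(d["centre"][2],3),round(d["score"],2))
E
python3 m.py 2 top side
```

```text
5.3 finger -124.89970414667117 0.1280091766227128 yaw 147.67852408607928 -1.3309878971619933 [-2.58183928 -0.19895635  0.92895436]
top jar_red_mid ang -88.7 r 0.074 0.066 0.58
top jar_black_mid ang 0.2 r 0.07 0.07 0.58
top jar_white_mid ang 92.0 r 0.066 0.07 0.55
top jar_green_mid ang -179.2 r 0.071 0.066 0.67
top jar_green_mid ang 1.3 r 0.07 0.071 0.29
top price_tag ang -12.7 r 0.192 0.031 0.67
side jar_red_mid ang -84.2 r 0.077 0.07 0.97
side jar_black_mid ang 2.3 r 0.072 0.069 0.62
side jar_white_mid ang 94.0 r 0.07 0.069 0.83
side jar_green_mid ang -87.1 r 0.078 0.07 0.72
side jar_green_mid ang -177.3 r 0.067 0.073 0.58
side price_tag ang -14.1 r 0.188 0.033 0.72
```

>>> {"name": "play_rows", "arguments": {"translation": [[-0.15,0,0],[-0.25,0,0],[-0.3,0,0],[-0.3,0,0],[-0.3,0,0],[-0.3,0,0],[-0.25,0,0],[-0.2,0,0]], "twist": [[0,0,-0.46],[0,0,-0.77],[0,0,-0.92],[0,0,-0.92],[0,0,-0.92],[0,0,-0.92],[0,0,-0.77],[0,0,-0.61]], "gripper": [-1,-1,-1,-1,-1,-1,-1,-1]}}

```text
time: 6.7
tool_pos: [0.5522, -0.123, 0.2596]
ee_rot: [3.141, -0.002, -3.078]
wrist_force: [-2.2, 0.6, 1.1]
width: 0.0006
finger_force: 0.9
```

```bash
python3 m.py 3 top side
```

```text
6.7 finger -88.11205343568614 0.1280984779047799 yaw -176.3386573363006 -1.9541153458221752 [-2.17039914  0.55221693  1.05824822]
top jar_red_mid ang -50.9 r 0.072 0.069 0.56
top jar_black_mid ang 37.9 r 0.072 0.071 0.67
top jar_white_mid ang 131.6 r 0.071 0.069 0.76
top jar_green_mid ang -139.5 r 0.074 0.067 0.54
top price_tag ang -13.1 r 0.194 0.032 0.85
side jar_red_mid ang -50.5 r 0.076 0.072 0.71
side jar_black_mid ang 36.3 r 0.071 0.065 0.94
side jar_white_mid ang 130.0 r 0.071 0.071 0.91
side jar_green_mid ang -138.6 r 0.07 0.069 0.77
side price_tag ang -14.1 r 0.185 0.029 0.84
```

>>> {"name": "play_rows", "arguments": {"translation": [[-0.15,0,0],[-0.25,0,0],[-0.3,0,0],[-0.3,0,0],[-0.3,0,0],[-0.3,0,0],[-0.2,0,0],[-0.1,0,0]], "twist": [[0,0,-0.46],[0,0,-0.77],[0,0,-0.92],[0,0,-0.92],[0,0,-0.92],[0,0,-0.92],[0,0,-0.61],[0,0,-0.31]], "gripper": [-1,-1,-1,-1,-1,-1,-1,-1]}}

```text
time: 8.1
tool_pos: [0.6235, -0.0998, 0.2595]
ee_rot: [3.141, -0.001, -2.496]
wrist_force: [-1.7, -0.7, -0.6]
width: 0.0005
finger_force: 0.8
```

```bash
python3 m.py 4 top side
```

```text
8.1 finger -54.217499252300314 0.12913373574888348 yaw -142.9899665487459 -2.465041652468017 [-1.74448541 -0.74751666 -0.61071981]
top jar_red_mid ang -15.2 r 0.073 0.071 0.53
top jar_white_mid ang 164.3 r 0.072 0.069 0.44
top jar_green_mid ang -107.4 r 0.075 0.07 0.76
top price_tag ang -12.5 r 0.191 0.031 0.62
side jar_red_mid ang -20.6 r 0.074 0.07 0.69
side jar_black_mid ang 72.0 r 0.07 0.065 0.86
side jar_black_mid ang -101.6 r 0.069 0.072 0.7
side jar_white_mid ang 164.6 r 0.072 0.073 0.95
side jar_green_mid ang -101.8 r 0.072 0.07 0.56
side jar_green_mid ang 54.7 r 0.005 0.02 0.53
side price_tag ang -13.7 r 0.188 0.032 0.6
```

>>> {"name": "play_rows", "arguments": {"translation": [[-0.1,0,0],[-0.1,0,0],[0,0,0],[0,0,0],[0.25,0,0],[0.25,0,0],[0,0,0],[0,0,0]], "twist": [[0,0,0],[0,0,0],[0,0,0],[0,0,0],[0,0,0],[0,0,0],[0,0,0],[0,0,0]], "gripper": [-1,-1,-1,-1,-1,-1,-1,-1]}}

```text
time: 9.5
tool_pos: [0.6134, -0.1077, 0.26]
ee_rot: [-3.142, 0.0, -2.498]
wrist_force: [0.8, 0.7, 0.1]
width: 0.0005
finger_force: 0.0
```

>>> {"name": "play_rows", "arguments": {"translation": [[0,0,-0.5],[0,0,-0.9],[0,0,-0.9],[0,0,-0.9],[0,0,-0.9],[0,0,-0.5],[0,0,0],[0,0,0]], "twist": [[0,0,0],[0,0,0],[0,0,0],[0,0,0],[0,0,0],[0,0,0],[0,0,0],[0,0,0]], "gripper": [-1,-1,-1,-1,-1,-1,-1,-1]}}

```text
time: 10.3
tool_pos: [0.6138, -0.1072, 0.4434]
ee_rot: [3.142, 0.0, -2.497]
wrist_force: [-0.6, 0.7, -0.1]
width: 0.0002
finger_force: 0.0
```

>>> {"name": "play_rows", "arguments": {"translation": [[0.95,0,0],[0.95,0,0],[0.95,0,0],[0.95,0,0],[0.95,0,0],[0.95,0,0],[0,0,0],[0,0,0]], "twist": [[0,0,0],[0,0,0],[0,0,0],[0,0,0],[0,0,0],[0,0,0],[0,0,0],[0,0,0]], "gripper": [-1,-1,-1,-1,-1,-1,-1,-1]}}

```text
time: 11.1
tool_pos: [0.4596, -0.1649, 0.4422]
ee_rot: [-3.116, -0.038, -2.602]
wrist_force: [-0.0, 0.9, -0.3]
width: 0.0007
finger_force: 0.0
```

```bash
python3 m.py 5 top side; python3 - <<'E'
import cv2
im=cv2.imread("pics/top5.png")
cv2.imwrite("pics/crop5.png",cv2.resize(im[130:280,110:330],None,fx=3.6,fy=3.6,interpolation=cv2.INTER_CUBIC))
E
```

```text
11.1 finger -117.48967598069639 0.19149411442498973 yaw -149.08273957986495 -2.5657243466270634 [-0.04411458  0.91845886 -0.32194412]
top jar_red_mid ang -14.2 r 0.071 0.075 0.49
top jar_black_mid ang 79.5 r 0.07 0.071 0.84
top jar_black_mid ang -25.8 r 0.003 0.019 0.41
top jar_white_mid ang 169.8 r 0.075 0.069 0.74
top jar_green_mid ang -102.1 r 0.073 0.069 0.61
top price_tag ang -12.9 r 0.194 0.031 0.77
side jar_red_mid ang -18.6 r 0.076 0.069 0.73
side jar_black_mid ang 74.7 r 0.069 0.068 0.91
side jar_white_mid ang 168.1 r 0.072 0.072 0.94
side jar_green_mid ang -100.7 r 0.073 0.067 0.76
side price_tag ang -13.9 r 0.19 0.032 0.81
```

View pics/crop5.png

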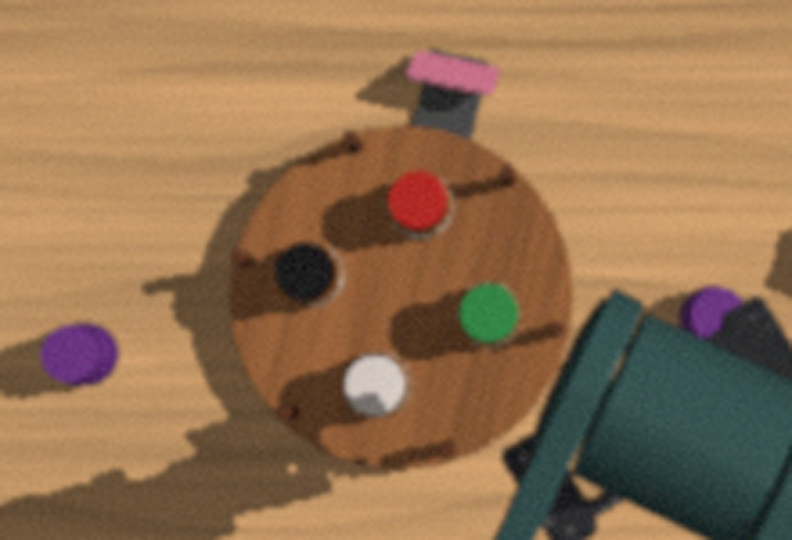

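The wrist joint is near its limit, so I'll turn it back first. Then I'll measure the lid and tag precisely by colour.

>>> {"name": "play_rows", "arguments": {"translation": [[0,0,-0.5],[0,0,-0.3],[0,0,0],[0,0,0],[0,0,0],[0,0,0],[0,0,0],[0,0,0]], "twist": [[0,0,0.8],[0,0,0.8],[0,0,0.8],[0,0,0.8],[0,0,0.8],[0,0,0.8],[0,0,0.8],[0,0,0]], "gripper": [-1,-1,-1,-1,-1,-1,-1,-1]}}

```text
time: 12.5
tool_pos: [0.4602, -0.1635, 0.4759]
ee_rot: [-3.098, -0.017, 3.121]
wrist_force: [-0.6, 0.3, -0.2]
width: 0.0005
finger_force: 0.0
```

```bash
cat > px.py <<'E'
from bench import robot
import cv2,numpy as np
def back(c,uv,z):
    m=robot.camera_model(c);K=np.array(m["camera_matrix"]);R=cv2.Rodrigues(np.array(m["rvec"]))[0];t=np.array(m["tvec"]).ravel()
    d=R.T@np.linalg.inv(K)@np.array([*uv,1.]);o=-R.T@t
    return (o+d*(z-o[2])/d[2])[:2]
def cent(hsv,lo,hi,near,rad):
    M=cv2.inRange(hsv,lo,hi);n,_,s,ce=cv2.connectedComponentsWithStats(M)
    k=[i for i in range(1,n) if np.hypot(*(ce[i]-near))<rad and s[i][4]>15]
    return max(((s[i][4],tuple(ce[i].round(1))) for i in k),default=None)
for c in("top","side"):
    im=robot.snapshot(c);hsv=cv2.cvtColor(im,cv2.COLOR_RGB2HSV)
    m=robot.camera_model(c)
    pr=lambda p:cv2.projectPoints(np.array([p]),np.array(m["rvec"]),np.array(m["tvec"]),np.array(m["camera_matrix"]),None)[0].ravel()
    red=cent(hsv,(0,190,80),(6,255,255),pr((.618,-.012,.1)),25)
    tag=cent(hsv,(155,80,60),(178,255,255),pr((.731,-.04,.035)),25)
    print(c,"red",red,"tag",tag)
    r=back(c,red[1],.099 if c=="top" else .093); t=back(c,tag[1],.035); print(r.round(4),t.round(4))
    if c=="top": 
        # wooden disc by ray: fit rim from stated size: three lids' mean
        L=[r]
        for n,lo,hi,g in(("black",(0,0,0),(180,255,40),(.561,.073)),("white",(0,0,120),(180,50,255),(.477,.018)),("green",(50,100,40),(80,255,255),(.533,-.066))):
            b=cent(hsv,lo,hi,pr((*g,.1)),12); print(n,b); 
            if b: L.append(back(c,b[1],.1))
        print(np.round(L,4).tolist())
    C=np.array([.548,.005])
    for C in(C,C+[0,.003]):
        e=(t-C)/np.hypot(*(t-C));q=r-C;print("along",q@e,"side",e[0]*q[1]-e[1]*q[0],"tagdist",np.hypot(*(t-C)))
o=robot.get_obs();print(o["joint_positions"][5],o["tool_pos"],o["ee_rot"])
E
python3 px.py
```

```text
top red (np.int32(202), (np.float64(225.5), np.float64(185.4))) tag (np.int32(204), (np.float64(235.2), np.float64(150.0)))
[ 0.6181 -0.0131] [ 0.7286 -0.0376]
black (np.int32(171), (np.float64(193.9), np.float64(205.3)))
white (np.int32(228), (np.float64(213.4), np.float64(236.7)))
green (np.int32(201), (np.float64(245.1), np.float64(216.5)))
[[0.6181, -0.0131], [0.5639, 0.0727], [0.4787, 0.0193], [0.5327, -0.0666]]
along 0.07234784516598088 side -0.0015629803411443578 tagdist 0.18555582549129632
along 0.07309820493046594 side -0.0033373509643766265 tagdist 0.186267775953
side red None tag (np.int32(61), (np.float64(207.6), np.float64(205.5)))Traceback (most recent call last):
  File "px.py", line 18, in <module>
    r=back(c,red[1],.099 if c=="top" else .093); t=back(c,tag[1],.035); print(r.round(4),t.round(4))
             ~~~^^^
TypeError: 'NoneType' object is not subscriptable
```

The red jar measures within about 3 mm of the tag line (limit 12 mm) and 72 mm from the axis. All jars are standing and the arm is clear, so I'm handing in.

```bash
python3 -c "
from bench import robot
print(robot.close_job())"
```

```text
the job is handed in; nothing more can be done
None
```

I turned the turntable about 92° anticlockwise by its pegs, leaving the red-lidded jar within about 3 mm of the price-tag line. The job is handed in with the arm clear; no verdict was returned.

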